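# Scan the barcode of the red-lidded powder jar

### The job

Pick up the yellow hand-held barcode reader and point its window squarely at the barcode on the white powder jar with the red lid, about 8 cm in front of it and centred on it, and hold it steady there for about two seconds so that it reads. Then gently lay the reader flat back on the middle of its dark pad and let go; do not push the jar about.

Things in the scene. Friction and masses are not known exactly. Their poses are not given: they have to be found in the camera images.
- reader: Barcode reader, a bar 163 mm long, 0.16 kg, reads by itself (no button): yellow grip (x -77 to +30 mm, 34 mm wide, 39 mm high), black head (x +30 to +78 mm, 48 wide, 44 high) with the red window in its end. Origin on its underside, in the grip, 6 mm behind the balance point: grasp there across y from above. x along the bar, out of the window (the way it looks); z up
- reader_window (a point): Centre of the reader's red window: 80 mm along +x from the reader's origin and 22 mm above its underside; same axes as the reader, it looks along +x
- jar_barcode (a point): Centre of the barcode sticker (40 x 30 mm) on the white powder jar with red lid (72 mm diameter, 102 high, loose, 0.34 kg), 48 mm above the worktop, 37 mm from the jar's axis. The sticker faces along -x, roughly to the robot; x points into the jar, z up. Two bottles, white cap and black cap, bear barcodes too and are not meant; the three change places
- pad: Dark rubber pad in a thin metal frame, fixed flat on the worktop, 200 x 110 mm, top surface 6 mm above the worktop. Origin in the middle of its underside; x along its long side, z up. The reader lies on it at the start, about along x
There are look-alikes about, which are no part of the job. Of the things that look like the pad, the larger one is meant.

How it is judged (in metres and radians):
On the way:
1. the barcode is 45 to 125 mm ahead of the held reader's window, within 20 mm sideways and in height, 15 degrees of square, the reader still for 1 s (x of jar_barcode in the frame of reader_window between 0.045 and 0.125 m and y of jar_barcode in the frame of reader_window between -0.02 and 0.02 m and z of jar_barcode in the frame of reader_window between -0.02 and 0.02 m and angle between the x axis of reader and the x axis of jar_barcode, either way round below 0.26 rad and linear speed of reader below 0.03 m/s and angular speed of reader below 0.2 rad/s and contact force between the fingers and reader above 1 N), for 1 s.
At the end, for the whole second after the job is handed in: The reader lies flat (within 7 degrees) and still on its pad, its origin within 45 mm of the pad's middle, and the jar's barcode is within 20 mm of where it was at the start (horizontal distance between reader and pad below 0.045 m and z of reader in the frame of pad below 0.012 m and angle between reader's own z axis and vertical below 0.12 rad and linear speed of reader below 0.02 m/s and distance of jar_barcode from where it was at the start of the episode below 0.02 m); the robot touches nothing.
It fails at once if the powder jar is pushed more than 20 mm from its place (distance of jar_barcode from where it was at the start of the episode above 0.02 m).
It fails at once if the reader is let go in the air, its underside more than 35 mm above the worktop (height (world z) of reader above 0.035 m and contact force between the fingers and reader below 0.2 N).
It also fails if it takes over 51 s, if anything falls off the work surface, if the arm or the gripper's body presses on something with over 40 N, if the wrist force passes 120 N, or if a joint passes its speed limit or range.

### The arm

A 6-joint arm with a two-finger parallel gripper is mounted at the origin on a cart in front of the work surface, level with it; the furniture and walls round the work are solid. World frame = base frame: x ahead of the robot, y to its left, z up, the work surface at z = 0. Lengths are in mm, angles in rad, forces in N, time in s.
With the tool pointing down it reaches from about 275 to 750 mm from the base axis. Payload 10.2 kg.
Tool frame: the origin (TCP) lies between the finger pads; the fingertips stand 17 mm ahead of it and the grasp point (between the pads) lies 2 mm behind it; z points along the fingers, y is the line along which they close (so a half turn about z gives the same grasp; the last joint's range is limited). The gripper opens to 85 mm and grips with 20 to 120 N. Pads are 22 mm wide; open, the fingers measure 114 mm over their backs; the gripper's body (76 mm by 85 mm) begins 54 mm behind the grasp point. The pads swing forward as they close: fully open they stand 13 mm farther back than shut.
Start: joints at [1.01, 0.313, 1.498, -0, 1.331, -0.223], TCP at [174.004, 495.332, 215.494] pointing down, gripper open.
Joint ranges: [-2.94, 2.94], [-0.97, 2.17], [0.19, 2.56], [-1.23, 4.37], [0.02, 3.11], [-2.88, 2.88]. Speed limits (rad/s): [2.39, 2.39, 3.01, 3.14, 3.14, 3.14].

### API

Orientations are given as a unit quaternion [w, x, y, z].
In Python, from rig import * gives the robot as it stands.
- The arm moves only by the tool step_arm, never from a script. Its argument "commands" is text: rows parted by semicolons, each of 7 numbers parted by spaces: the opening, from 0 (shut) to 1 (fully open), then the shift along the tool's x, y, z in cm, then the turn, a rotation vector about the tool's x, y, z in rad. In form: hand x y z rx ry rz; .... A call has 1 to 20 rows; each row is the pose to reach, as a shift and turn from the pose commanded when the call began, along the tool's axes at that moment; what a row does not reach only later rows make up. A row lasts 1/12 s, in which the tool goes at most 41.7 mm and 7.16 degrees, less where a joint would pass 70% of its speed; a pose out of reach is approached as far as the arm can. A call with a gripper value outside its range is refused whole. The fingers move at their own pace and stop on an object; "newtons" is the grip in N (left out, the last holds). Time passes only in rows, so rows that repeat a pose let the fingers close. It gives the time, the measured TCP pose, the force, the opening and the grip force at its end, in the units of the state.
- sense(): the state, without advancing time (a new reading comes with each control period).
- capture(name): name is "side" or "top" or "wrist"; returns the picture (400x640x3 uint8, red, green, blue); there is no depth.
- camera_model(name): a dict with "mtx" (3x3 intrinsics, pixels), "eye" and "rotation" of the camera in the world. Camera axes: x right, y down, z forward; pixel columns grow to the right and rows downward; lengths in mm; the calibration is good to about 2 mm. The wrist camera is an equidistant fisheye: a pixel r from the principal point sees the ray r / f radians off the axis. A picture is of the moment at which its call begins: read the wrist's pose just before it. camera_model takes no time and is no camera call; for the wrist camera it gives the pose at the moment of the call.
- finish_job(): hands the job in; it is judged then, once.
Trained networks look in the newest picture that a camera, given by its name, has taken for a name from the list of things; names that differ only in an ending like _2 or _b are one class to them, and where a whole thing is asked for, a point or a joint stands for the part that bears it (a point fixed in the world has none). Each returns a list of dicts, best first, with "score" (0 to 1); they miss things now and then, are a little off and sometimes report something else, mostly with a low value. They report only what shows in the picture. A call takes as long as a camera call. They do not tell look-alikes from the thing itself.
- search_frame(camera, label): "rect" ([centre column, centre row, width, height] in pixels, round what is visible of it).
- trace(camera, label): "mask" (400x640 bool, what is visible of it) and "rect" ([centre column, centre row, width, height] in pixels, round what is visible of it).
- spot_point(camera, label): "xy" ([column, row] in pixels: a listed point, or the origin of a listed thing).
The state is a dict: "time_s": time; "joints": joint angles; "dq": joint speeds; "tau": joint torques, N m; "eef_pos": TCP position; "ee_rot": TCP orientation; "force": force on the tool from outside, world axes, zero at the start; "wrist_torque": the same for the moment, N m; "grip_width": opening from 0.0 (shut) to 1.0 (fully open); "grip_force": force on a finger pad.
Only numpy, scipy, OpenCV 4.12 (cv2) and the standard library are available. Lean on these libraries where they do the work, as an engineer would, in place of code of your own. Each camera call takes 0.05 s, during which the arm holds its last target. There are 200 camera calls.

## Working session

There is one attempt and no reset: what is moved stays moved. The work goes in short steps, Python scripts to look and compute and a tool call to move; the robot and the scene stay as the last step left them, time stands still between calls to the robot, and variables do not carry over. Pictures are saved under pics/ and viewed, at most 10 in all, crops included, and the job is handed in when it is done.

Besides the shell and the picture viewer there is one more tool, called by a JSON object that holds its "api" and its "payload", one argument or row to a line. step_arm: Moves the arm, as the interface text tells. Its arguments: {"type":"object","properties":{"commands":{"type":"string"},"newtons":{"type":"number"}},"required":["commands"]}

```bash
mkdir -p pics; cat > h.py <<'E'
from rig import *
import numpy as np, cv2
from scipy.spatial.transform import Rotation as R
def ray(cam,px,m=None):
    m=m or camera_model(cam); K=np.array(m["mtx"]); u=(px[0]-K[0,2])/K[0,0]; v=(px[1]-K[1,2])/K[1,1]
    if cam=="wrist":
        r=np.hypot(u,v); s=np.sin(r)/r if r>1e-9 else 1; d=np.array([u*s,v*s,np.cos(r)])
    else: d=np.array([u,v,1.])
    return np.array(m["eye"],float),np.array(m["rotation"])@d
def atz(cam,px,z,m=None):
    e,d=ray(cam,px,m); return e+d*(z-e[2])/d[2]
def save(img,n): cv2.imwrite(f"pics/{n}.png",cv2.cvtColor(img,cv2.COLOR_RGB2BGR))
E
python3 - <<'E'
from h import *
np.set_printoptions(precision=1,suppress=True)
t=capture("top"); s=capture("side")
save(np.vstack([t,s])[:, :],"a0"); 
save(cv2.resize(np.vstack([t,s]),(480,600)),"a"); save(t,"top"); save(s,"side")
for cam in("top","side"):
  for l,z in(("reader",6),("reader_window",28),("jar_barcode",48),("pad",0)):
    try:
      for r in spot_point(cam,l)[:4]: print(cam,l,round(r["score"],2),np.array(r["xy"]),atz(cam,r["xy"],z))
      for r in search_frame(cam,l)[:4]: print("   rect",round(r["score"],2),np.array(r["rect"]))
    except Exception as ex: print(cam,l,ex)
print(camera_model("top")); print(camera_model("side")["eye"]); print(sense())
E
```

```text
top reader matmul: Input operand 1 has a mismatch in its core dimension 0, with gufunc signature (n?,k),(k,m?)->(n?,m?) (size 3 is different from 4)
top reader_window matmul: Input operand 1 has a mismatch in its core dimension 0, with gufunc signature (n?,k),(k,m?)->(n?,m?) (size 3 is different from 4)
top jar_barcode matmul: Input operand 1 has a mismatch in its core dimension 0, with gufunc signature (n?,k),(k,m?)->(n?,m?) (size 3 is different from 4)
top pad matmul: Input operand 1 has a mismatch in its core dimension 0, with gufunc signature (n?,k),(k,m?)->(n?,m?) (size 3 is different from 4)
side reader matmul: Input operand 1 has a mismatch in its core dimension 0, with gufunc signature (n?,k),(k,m?)->(n?,m?) (size 3 is different from 4)
side reader_window matmul: Input operand 1 has a mismatch in its core dimension 0, with gufunc signature (n?,k),(k,m?)->(n?,m?) (size 3 is different from 4)
side pad matmul: Input operand 1 has a mismatch in its core dimension 0, with gufunc signature (n?,k),(k,m?)->(n?,m?) (size 3 is different from 4)
{'mtx': array([[393.1,   0. , 314.7],
       [  0. , 393.1, 200.2],
       [  0. ,   0. ,   1. ]]), 'eye': array([361.1,  11.3, 960.4]), 'rotation': array([ 0.1, -0.7,  0.7, -0.1])}
[ 596.3 1222.1  533.1]
{'time_s': 0.55, 'joints': array([ 1. ,  0.3,  1.5, -0. ,  1.3, -0.2]), 'dq': array([-0.,  0.,  0.,  0.,  0.,  0.]), 'tau': array([ -0. , -41.2, -26. ,  -0. ,   0. ,   0. ]), 'eef_pos': array([174. , 495.3, 215.5]), 'ee_rot': array([-0. ,  0.2,  1. , -0. ]), 'force': array([-0. ,  0.2, -0.3]), 'wrist_torque': array([-0.,  0., -0.]), 'grip_force': 0.0, 'grip_width': 0.9966920423570426}
```

View pics/top.png

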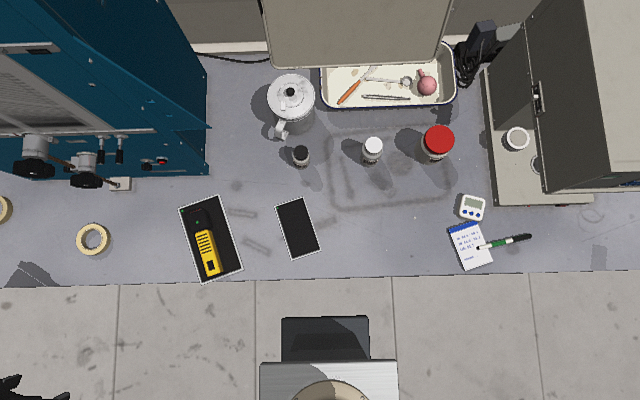

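View pics/side.png

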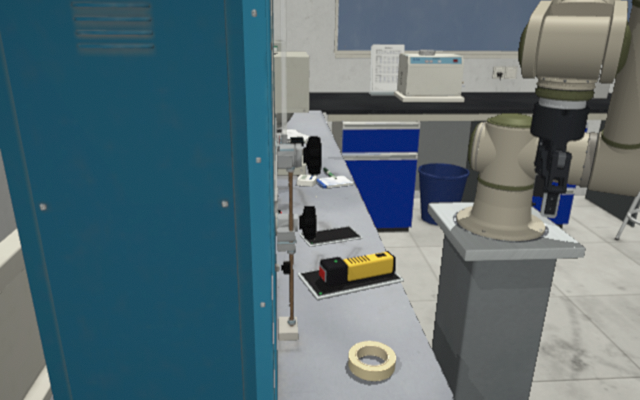

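The top picture shows the reader at about (206,248) on the larger pad at (211,238), the decoy pad at (297,228) and the red-lidded jar at (438,140). In the side picture the reader is at (357,268), its window pointing left, away from the robot.

```bash
sed -i 's/np.array(m\["rotation"\])@d/R.from_quat(np.array(m["rotation"])[[1,2,3,0]]).as_matrix()@d/' h.py
python3 - <<'E'
from h import *
np.set_printoptions(precision=2,suppress=True)
t=capture("top"); s=capture("side")
for cam in("top","side"):
  for l,z in(("reader",6),("reader_window",28),("jar_barcode",48),("pad",0)):
      for r in spot_point(cam,l)[:3]: print(cam,l,round(r["score"],2),np.array(r["xy"]),atz(cam,r["xy"],z))
for l,z in(("reader",35),("pad",4),("jar_barcode",105)):
  for r in trace("top",l)[:3]:
    c=cv2.findNonZero(r["mask"].astype(np.uint8)); b=cv2.boxPoints(cv2.minAreaRect(c)); print(l,round(r["score"],2),r["rect"]); print(np.array([atz("top",p,z)[:2] for p in b]))
# red lid & yellow grip by colour
hsv=cv2.cvtColor(t,cv2.COLOR_RGB2HSV)
m=((hsv[...,0]<5)|(hsv[...,0]>175))&(hsv[...,1]>170)&(hsv[...,2]>90); m[:,:400]=0;m[:,470:]=0;m=m.astype(np.uint8)
(c,rr)=cv2.minEnclosingCircle(cv2.findNonZero(m)); print("lid",c,rr,atz("top",c,102),atz("top",(c[0]+rr,c[1]),102))
y=((hsv[...,0]>18)&(hsv[...,0]<32)&(hsv[...,1]>170)); y[:,:180]=0;y[:,250:]=0;y=y.astype(np.uint8)
b=cv2.minAreaRect(cv2.findNonZero(y)); print("grip",b,np.array([atz("top",p,45)[:2] for p in cv2.boxPoints(b)]))
w=camera_model("wrist");print(w, sense()["ee_rot"])
E
```

```text
top reader 0.65 [208.2 243.1] [432.   278.49   6.  ]
top reader_window 0.78 [192.9 210.3] [510.11 310.78  28.  ]
top jar_barcode 0.82 [440.  161.9] [ 606.59 -284.78   48.  ]
top pad 0.88 [209.3 240.6] [438.46 277.59   0.  ]
top pad 0.68 [297.8 230.2] [457.71  60.77   0.  ]
side reader 0.58 [357.4 273.3] [425.65 270.34   6.  ]
side reader_window 0.71 [324.3 273.9] [500.87 308.91  28.  ]
side pad 0.95 [348.1 283.7] [449.99 302.67   0.  ]
side pad 0.89 [330.  232.3] [460.44  41.27   0.  ]
reader 0.74 [208.1, 245.0, 36.0, 66.3]
[[501.19 330.56]
 [517.96 276.41]
 [359.08 221.32]
 [343.23 274.01]]
pad 0.93 [297.8, 230.2, 45.6, 61.7]
[[519.63 120.79]
 [542.76  45.46]
 [408.72   4.96]
 [386.62  78.61]]
pad 0.66 [208.9, 240.0, 66.3, 88.3]
[[522.8  363.23]
 [555.61 254.15]
 [364.48 191.15]
 [333.75 296.8 ]]
jar_barcode 0.72 [435.2, 144.7, 36.1, 39.7]
[[ 622.33 -195.7 ]
 [ 693.62 -271.36]
 [ 640.93 -315.56]
 [ 571.07 -240.1 ]]
lid (439.1428527832031, 138.85714721679688) 14.463281631469727 [ 646.09 -269.8   102.  ] [ 645.06 -302.51  102.  ]
grip ((208.36239624023438, 252.04129028320312), (46.071449279785156, 16.95352554321289), 73.3007583618164) [[455.   302.24]
 [465.34 264.38]
 [362.68 231.97]
 [352.71 269.15]]
{'mtx': array([[309.71,   0.  , 321.82],
       [  0.  , 309.71, 196.94],
       [  0.  ,   0.  ,   1.  ]]), 'eye': array([100.88, 520.88, 374.15]), 'rotation': array([0.13, 0.81, 0.57, 0.09])} [-0.    0.17  0.99 -0.  ]
```

```bash
cat >> h.py <<'E'
def goal(pos,yaw):  # tool down, tool x at yaw (deg): shift cm and rotvec in the present tool frame
    s=sense(); q=np.array(s["ee_rot"])[[1,2,3,0]]; R0=R.from_quat(q); a=np.radians(yaw)
    x=np.array([np.cos(a),np.sin(a),0]); z=np.array([0,0,-1.]); G=R.from_matrix(np.c_[x,np.cross(z,x),z])
    d=R0.inv().apply(np.array(pos)-s["eef_pos"])/10; r=(R0.inv()*G).as_rotvec()
    print("goal",np.round(d,2),np.round(r,3),"t",s["time_s"])
E
python3 -c "
from h import *
goal([430.5,274.5,130],197.8)"
```

```text
goal [-31.52 -12.33   8.55] [-0.    -0.    -0.648] t 1.2
```

{"api": "step_arm", "payload": {
  "commands": "1 -31.5 -12.3 8.5 0 0 -0.648;1 -31.5 -12.3 8.5 0 0 -0.648;1 -31.5 -12.3 8.5 0 0 -0.648;1 -31.5 -12.3 8.5 0 0 -0.648;1 -31.5 -12.3 8.5 0 0 -0.648;1 -31.5 -12.3 8.5 0 0 -0.648;1 -31.5 -12.3 8.5 0 0 -0.648;1 -31.5 -12.3 8.5 0 0 -0.648;1 -31.5 -12.3 8.5 0 0 -0.648;1 -31.5 -12.3 8.5 0 0 -0.648;1 -31.5 -12.3 8.5 0 0 -0.648;1 -31.5 -12.3 8.5 0 0 -0.648",
  "newtons": 40
}}

```text
time_s: 2.2
eef_pos: [430.2, 275.1, 130.6]
ee_rot: [-0.0, -0.154, 0.988, 0.0]
force: [-0.7, -1.2, -0.4]
grip_width: 1.001
grip_force: 0.0
```

```bash
python3 - <<'E'
from h import *
np.set_printoptions(precision=1,suppress=True)
m=camera_model("wrist"); w=capture("wrist"); save(w,"w1"); print(sense()["eef_pos"])
for l,z in(("reader",6),("reader_window",28),("pad",0),("jar_barcode",48)):
  for r in spot_point("wrist",l)[:3]: print(l,round(r["score"],2),np.array(r["xy"]),atz("wrist",r["xy"],z,m))
hsv=cv2.cvtColor(w,cv2.COLOR_RGB2HSV); y=((hsv[...,0]>18)&(hsv[...,0]<32)&(hsv[...,1]>170)).astype(np.uint8)
n,lab,st,_=cv2.connectedComponentsWithStats(y); i=1+st[1:,4].argmax(); print(st[i])
P=np.argwhere(lab==i)[:,::-1]; Q=np.array([atz("wrist",p,45,m)[:2] for p in P]).astype(np.float32)
b=cv2.minAreaRect(Q); print(b, cv2.boxPoints(b))
goal([430.5,274.5,31],197.8)
E
```

```text
[429.9 275.6 130.8]
reader 0.84 [326.3 185.7] [431.5 279.1   6. ]
reader_window 0.96 [326.6 272.3] [509.4 304.5  28. ]
pad 0.69 [122.7 155.1] [465.9  56.5   0. ]
pad 0.56 [320.1 196.1] [445.  277.2   0. ]
[347 142   1   1   1]
((381.74981689453125, 279.67535400390625), (0.0, 0.0), 0.0) [[381.7 279.7]
 [381.7 279.7]
 [381.7 279.7]
 [381.7 279.7]]
goal [-0.  -0.1 10. ] [0. 0. 0.] t 2.45
```

View pics/w1.png

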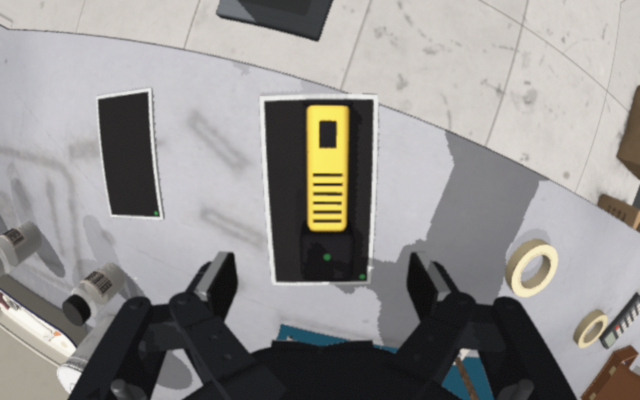

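The wrist picture shows the reader upright in the image (grip centre about (328,168), head (327,250)) between the fingers and aligned with the tool. Descending.

{"api": "step_arm", "payload": {
  "commands": "1 0 -0.1 3 0 0 0;1 0 -0.1 6 0 0 0;1 0 -0.1 8 0 0 0;1 0 -0.1 9.3 0 0 0;1 0 -0.1 10 0 0 0;1 0 -0.1 10 0 0 0;0.2 0 -0.1 10 0 0 0;0.2 0 -0.1 10 0 0 0;0.2 0 -0.1 10 0 0 0;0.2 0 -0.1 10 0 0 0;0.2 0 -0.1 10 0 0 0;0.2 0 -0.1 10 0 0 0;0.2 0 -0.1 10 0 0 0;0.2 0 -0.1 10 0 0 0;0.2 0 -0.1 10 0 0 0;0.2 0 -0.1 10 0 0 0",
  "newtons": 40
}}

```text
time_s: 3.78
eef_pos: [430.8, 273.9, 30.5]
ee_rot: [-0.0, -0.154, 0.988, -0.0]
force: [0.5, 0.0, 0.0]
grip_width: 0.198
grip_force: 0.0
```

```bash
python3 - <<'E'
from h import *
w=capture("wrist"); s=capture("side"); save(np.vstack([cv2.resize(w,(480,300)),cv2.resize(s[200:340,230:480],(480,269))]),"w2"); print(sense())
E
```

```text
{'time_s': 3.8833, 'joints': array([ 3.36607900e-01,  5.11212241e-01,  1.74750187e+00, -1.42409436e-06,
        8.82924041e-01, -1.54437090e+00]), 'dq': array([ 9.73374261e-04,  4.01369386e-06, -5.37199804e-04,  8.07363014e-04,
        5.04120606e-04, -4.95516703e-04]), 'tau': array([-4.09412178e-04, -4.36748564e+01, -1.94714588e+01, -2.94409874e-04,
        6.63200735e-04,  2.68042169e-05]), 'eef_pos': array([430.7406972 , 273.94132827,  30.47269193]), 'ee_rot': array([-2.22740299e-05, -1.54470689e-01,  9.87997371e-01, -4.64741042e-06]), 'force': array([ 0.3060389 ,  0.06733988, -0.94836408]), 'wrist_torque': array([ 0.01268802, -0.03287725,  0.04142974]), 'grip_force': 0.0, 'grip_width': 0.19803668892602644}
```

View pics/w2.png

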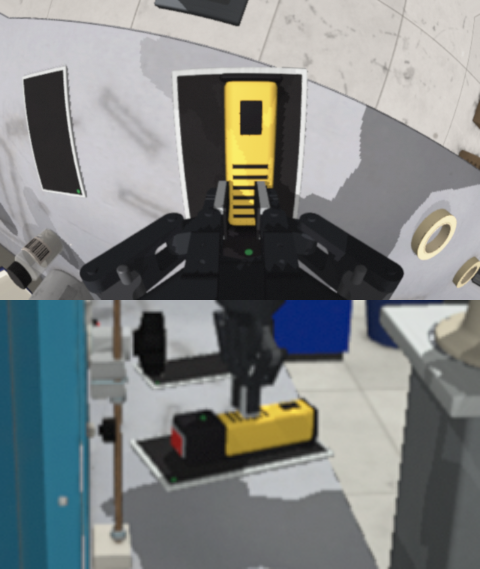

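```bash
cat >> h.py <<'E'
def proj(cam,P,m=None):
    m=m or camera_model(cam); K=np.array(m["mtx"]); p=R.from_quat(np.array(m["rotation"])[[1,2,3,0]]).inv().apply(np.array(P,float)-m["eye"])
    if cam=="wrist":
        r=np.hypot(p[0],p[1]); a=np.arctan2(r,p[2])/max(r,1e-9); u=p[:2]*a
    else: u=p[:2]/p[2]
    return u*[K[0,0],K[1,1]]+K[:2,2]
E
python3 - <<'E'
from h import *
np.set_printoptions(precision=1,suppress=True)
s=cv2.imread("pics/side.png"); s=capture("side"); w=capture("wrist"); p=sense()["eef_pos"]; print(p)
for q,n in((p,"tcp"),(p+[0,0,-17],"tip"),(p+[0,0,15],"top"),(p+[0,0,54],"body")): print(n,proj("side",q),proj("wrist",q))
x0,y0=300,170; c=cv2.resize(s[y0:y0+130,x0:x0+130],None,fx=4,fy=4,interpolation=cv2.INTER_CUBIC)
for q,col in((p,(255,0,255)),(p+[0,0,-17],(0,255,0))):
    u=((proj("side",q)-[x0,y0])*4).astype(int); cv2.circle(c,tuple(map(int,u)),4,col,1)
save(c,"s3")
E
```

```text
[430.7 273.9  30.5]
tcp [355.8 263.9] [323.4 241.3]
tip [355.4 271.1] [323.3 229.3]
top [356.1 257.6] [323.5 253.9]
body [356.8 240.8] [323.9 298.1]
```

View pics/s3.png

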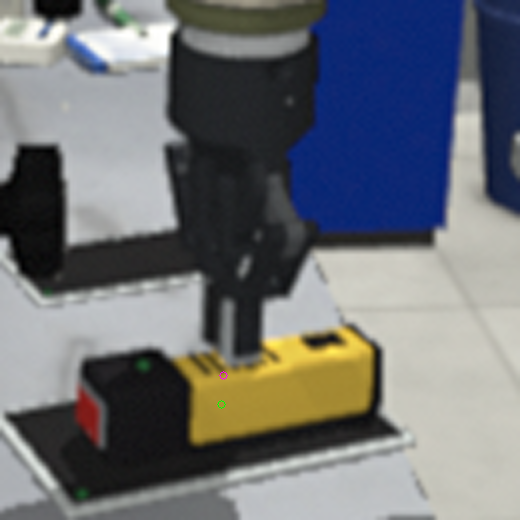

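The side crop shows the fingertips at about (240,358), standing on or just above the reader's top face, roughly 30 mm higher than the stated tool length implies, and the force is zero. So nothing is held. I'll open, go lower in small steps while watching the force, and then close again.

{"api": "step_arm", "payload": {
  "commands": "1 0 0 -1.5 0 0 0;1 0 0 -1.5 0 0 0;1 0 0 -1.5 0 0 0;1 0 0 -1.5 0 0 0;1 0 0 -1.5 0 0 0;1 0 0 -1.5 0 0 0;1 -0.4 0 -0.5 0 0 0;1 -0.4 0 0.3 0 0 0;1 -0.4 0 0.8 0 0 0;1 -0.4 0 1.2 0 0 0;1 -0.4 0 1.5 0 0 0;1 -0.4 0 1.5 0 0 0"
}}

```text
time_s: 4.98
eef_pos: [434.2, 275.0, 14.7]
ee_rot: [-0.001, -0.154, 0.988, -0.0]
force: [-0.2, -0.3, 0.0]
grip_width: 0.998
grip_force: 0.0
```

{"api": "step_arm", "payload": {
  "commands": "0.6 0 0 0 0 0 0;0.6 0 0 0 0 0 0;0.5 0 0 0 0 0 0;0.5 0 0 0 0 0 0;0.3 0 0 0 0 0 0;0.3 0 0 0 0 0 0;0.3 0 0 0 0 0 0;0.3 0 0 0 0 0 0",
  "newtons": 30
}}

```text
time_s: 5.65
eef_pos: [434.8, 275.4, 15.9]
ee_rot: [0.0, -0.154, 0.988, 0.0]
force: [-1.1, 0.6, 5.4]
grip_width: 0.389
grip_force: 30.7
```

```bash
python3 - <<'E'
from h import *
s=capture("side"); w=capture("wrist"); x0,y0=300,170; c=cv2.resize(s[y0:y0+130,x0:x0+130],(400,400),interpolation=cv2.INTER_CUBIC)
save(np.hstack([c,cv2.resize(w[100:350,200:450],(400,400))]),"s4"); print(sense())
E
```

```text
{'time_s': 5.75, 'joints': array([ 3.36535153e-01,  5.42487328e-01,  1.74354769e+00,  2.07723059e-04,
        8.54668023e-01, -1.54460994e+00]), 'dq': array([-0.00045993,  0.00052815,  0.00021826, -0.00052153, -0.00021359,
       -0.00024004]), 'tau': array([-8.92463140e-01, -4.17504251e+01, -1.78443557e+01, -2.99059153e-01,
       -2.24813959e-01, -2.79992870e-03]), 'eef_pos': array([434.80085026, 275.36875908,  15.9639198 ]), 'ee_rot': array([ 4.23374557e-04, -1.54485045e-01,  9.87995024e-01,  1.57322096e-04]), 'force': array([-1.34884427,  1.09621197,  6.29787746]), 'wrist_torque': array([0.16868557, 0.24579438, 0.01505828]), 'grip_force': 30.704091489315033, 'grip_width': 0.39050689489013024}
```

View pics/s4.png

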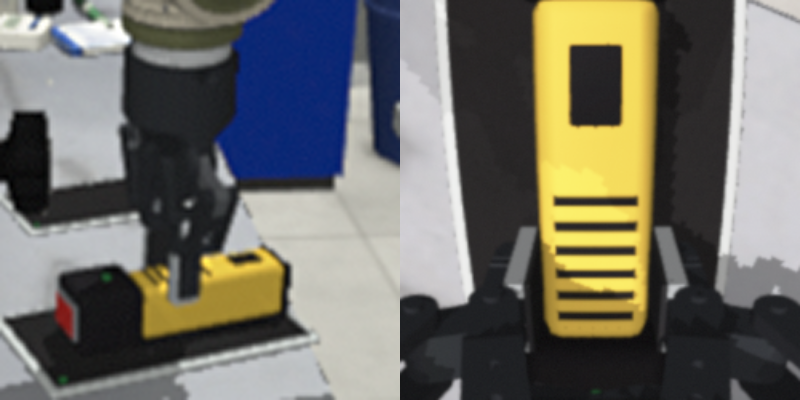

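The crops show the fingertips down to about mid-height on both sides of the grip at the reader's origin, opening 0.39 (33 mm) and 30 N. So it is grasped, and I'm lifting it with a firmer grip.

{"api": "step_arm", "payload": {
  "commands": "0.2 0 0 0 0 0 0;0.2 0 0 0 0 0 0;0.2 0 0 0 0 0 0;0.2 0 0 -0.5 0 0 0;0.2 0 0 -1.5 0 0 0;0.2 0 0 -3 0 0 0;0.2 0 0 -5 0 0 0;0.2 0 0 -7.5 0 0 0;0.2 0 0 -10 0 0 0;0.2 0 0 -12 0 0 0;0.2 0 0 -13 0 0 0;0.2 0 0 -13 0 0 0",
  "newtons": 60
}}

```text
time_s: 6.75
eef_pos: [435.4, 275.4, 147.7]
ee_rot: [0.002, -0.155, 0.988, 0.0]
force: [0.8, 0.5, -0.6]
grip_width: 0.381
grip_force: 59.9
```

```bash
python3 -c "
from h import *
print(sense()['eef_pos'],sense()['grip_width'],sense()['grip_force'])
goal([400,-50,180],180)"
```

```text
[435.36085147 275.43010531 147.65955538] 0.38117244939013245 59.918076395988464
goal [ 13.29 -29.91  -3.29] [0.001 0.004 0.31 ] t 6.75
```

{"api": "step_arm", "payload": {
  "commands": "0.2 0.7 -1.5 -0.2 0 0 0.02;0.2 2 -4.5 -0.5 0 0 0.05;0.2 3.4 -7.6 -0.9 0 0 0.09;0.2 4.8 -10.7 -1.2 0 0 0.12;0.2 6.1 -13.8 -1.5 0 0 0.15;0.2 7.5 -16.9 -1.9 0 0 0.18;0.2 8.9 -20 -2.2 0 0 0.21;0.2 10.2 -23 -2.6 0 0 0.24;0.2 11.6 -26 -2.9 0 0 0.27;0.2 12.6 -28.3 -3.1 0 0 0.295;0.2 13.1 -29.5 -3.3 0 0 0.305;0.2 13.3 -29.9 -3.3 0 0 0.31;0.2 13.3 -29.9 -3.3 0 0 0.31;0.2 13.3 -29.9 -3.3 0 0 0.31"
}}

```text
time_s: 7.92
eef_pos: [398.8, -49.5, 177.8]
ee_rot: [-0.001, -0.0, 1.0, 0.0]
force: [1.0, 0.6, -0.5]
grip_width: 0.376
grip_force: 60.0
```

```bash
python3 - <<'E'
from h import *
np.set_printoptions(precision=1,suppress=True)
m=camera_model("wrist"); w=capture("wrist"); p=sense()["eef_pos"]; print(p,sense()["grip_force"])
save(w,"w5")
for l,z in(("jar_barcode",48),("reader",p[2]-10),("reader_window",p[2]+12)):
  for r in spot_point("wrist",l)[:3]: print(l,round(r["score"],2),np.array(r["xy"]),atz("wrist",r["xy"],z,m))
for r in trace("wrist","jar_barcode")[:2]: print(r["score"],r["rect"])
capture("top")
for l,z in(("reader",p[2]-10),("reader_window",p[2]+12)):
  for r in spot_point("top",l)[:2]: print("top",l,round(r["score"],2),np.array(r["xy"]),atz("top",r["xy"],z))
capture("side")
for l,z in(("reader",p[2]-10),("reader_window",p[2]+12)):
  for r in spot_point("side",l)[:2]: print("side",l,round(r["score"],2),np.array(r["xy"]),atz("side",r["xy"],z),"proj expected",proj("side",p+([0,0,-10] if l=="reader" else [80,0,12])))
E
```

```text
[398.9 -49.3 177.9] 60.023159980773926
reader 0.68 [321.6 232.2] [397.8 -50.2 167.9]
top reader_window 0.56 [348.9 207.6] [480.6 -51.2 189.9]
side reader 0.81 [352.3 158. ] [394.4 -59.6 167.9] proj expected [351.2 159.1]
side reader_window 0.63 [322.  148.3] [473.4 -78.8 189.9] proj expected [320.9 151.2]
```

View pics/w5.png

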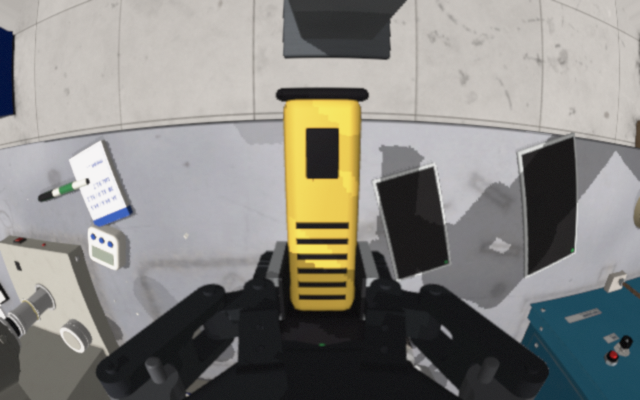

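The wrist picture shows the reader held straight and level (grip column about 322); the jar is hidden behind the left finger linkage. I'll turn the tool so that the jar shows at the free left side.

```bash
python3 -c "
from h import *
goal([430,-80,175],215)"
```

```text
goal [-3.08 -2.99  0.35] [ 0.   -0.   -0.61] t 8.4667
```

{"api": "step_arm", "payload": {
  "commands": "0.2 -0.4 -0.4 0 0 0 -0.07;0.2 -0.9 -0.9 0.1 0 0 -0.17;0.2 -1.4 -1.4 0.2 0 0 -0.27;0.2 -1.9 -1.9 0.2 0 0 -0.37;0.2 -2.4 -2.4 0.3 0 0 -0.47;0.2 -2.8 -2.8 0.3 0 0 -0.55;0.2 -3.1 -3 0.3 0 0 -0.6;0.2 -3.1 -3 0.3 0 0 -0.61;0.2 -3.1 -3 0.3 0 0 -0.61;0.2 -3.1 -3 0.3 0 0 -0.61"
}}

```text
time_s: 9.3
eef_pos: [430.0, -80.0, 175.5]
ee_rot: [-0.0, -0.3, 0.954, 0.0]
force: [-0.2, -0.3, -1.5]
grip_width: 0.377
grip_force: 60.0
```

```bash
python3 - <<'E'
from h import *
np.set_printoptions(precision=1,suppress=True)
m=camera_model("wrist"); w=capture("wrist"); p=sense()["eef_pos"]; print(p,sense()["grip_force"],m["eye"])
save(w,"w6")
for r in spot_point("wrist","jar_barcode")[:3]: print("bc",round(r["score"],2),np.array(r["xy"]),atz("wrist",r["xy"],48,m))
for r in trace("wrist","jar_barcode")[:2]: print(r["score"],r["rect"])
q=proj("wrist",[610,-285,48],m); print(q)
x,y=np.clip((q-[75,75]).astype(int),0,None); print(x,y); c=w[y:y+150,x:x+150]; save(cv2.resize(c,(600,600),interpolation=cv2.INTER_CUBIC),"w6c")
E
```

```text
[430.  -80.  175.5] 60.03661394119263 [ 366.6 -125.5  334.1]
bc 0.68 [103.6 215.5] [ 611.5 -274.5   48. ]
0.67 [98.2, 245.5, 82.6, 83.2]
[ 97.9 209.7]
22 134
```

View pics/w6c.png

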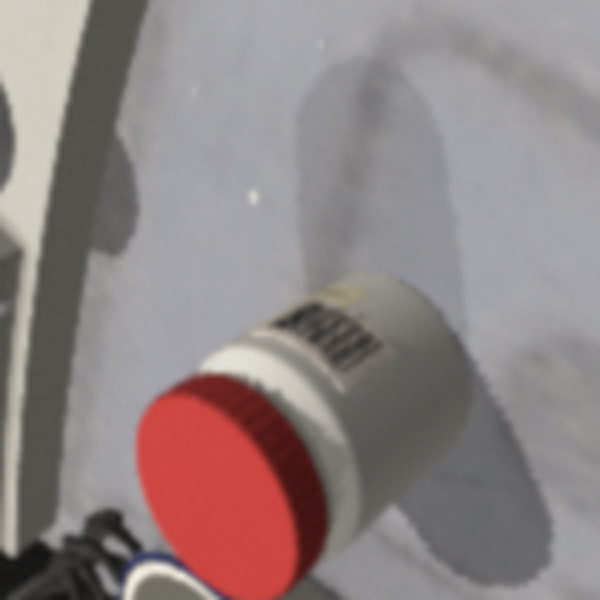

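The crop shows the red-lidded jar with its sticker: corners near (260,332), (345,390), (398,348) and (310,285), centre about (328,338), i.e. pixel (104,218) in the full picture. The network gave (103.6,215.5), which agrees.

```bash
python3 - <<'E'
from h import *
np.set_printoptions(precision=1,suppress=True)
m=camera_model("wrist"); w=cv2.cvtColor(cv2.imread("pics/w6.png"),cv2.COLOR_BGR2RGB)
hsv=cv2.cvtColor(w,cv2.COLOR_RGB2HSV)
k=((hsv[...,0]<6)|(hsv[...,0]>174))&(hsv[...,1]>150)&(hsv[...,2]>170); k[:,180:]=0
P=np.argwhere(k)[:,::-1]; Q=np.array([atz("wrist",p,102,m)[:2] for p in P]).astype(np.float32)
c,r=cv2.minEnclosingCircle(Q); print("lid wrist",c,r,len(P))
for ax in (np.array(c),np.array([646.1,-269.8]),(np.array(c)+[646.1,-269.8])/2):
  az=[]
  for u in ((328,338),(260,332),(345,390),(398,348),(310,285)):
    e,d=ray("wrist",(22+u[0]/4,134+u[1]/4),m); o=e[:2]-ax; A=d[:2]@d[:2];B=o@d[:2];C=o@o-36.5**2; D=B*B-A*C
    if D<0: print("miss",u); continue
    X=e+d*(-B-np.sqrt(D))/A; az.append((np.degrees(np.arctan2(*(ax-X[:2])[::-1])),*X))
  print(ax); print(np.array(az))
E
```

```text
lid wrist (648.3284301757812, -269.83929443359375) 32.797142028808594 1363
miss (310, 285)
[ 648.3 -269.8]
[[   1.2  611.8 -270.6   52. ]
 [  30.6  616.9 -288.4   64.2]
 [ -24.8  615.2 -254.5   62.1]
 [ -23.2  614.8 -255.5   31.3]]
[ 646.1 -269.8]
[[  -0.8  609.6 -269.3   54.6]
 [  26.7  613.5 -286.2   67.8]
 [ -26.3  613.4 -253.6   64.1]
 [ -24.8  613.  -254.5   33.5]
 [  50.7  623.  -298.    23.9]]
miss (310, 285)
[ 647.2 -269.8]
[[   0.2  610.7 -269.9   53.3]
 [  28.6  615.2 -287.3   66. ]
 [ -25.6  614.3 -254.1   63.1]
 [ -24.   613.9 -255.    32.4]]
```

```bash
python3 -c "
from h import *
goal([451,-283,120],184)
goal([451,-283,36],184)"
```

```text
goal [  9.9  -17.84   5.56] [-0.    0.    0.54] t 9.45
goal [  9.9  -17.84  13.96] [-0.    0.    0.54] t 9.45
```

{"api": "step_arm", "payload": {
  "commands": "0.2 0.4 -0.8 0.2 0 0 0.03;0.2 1.4 -2.5 0.7 0 0 0.09;0.2 2.7 -4.8 1.4 0 0 0.16;0.2 4 -7.2 2.2 0 0 0.23;0.2 5.3 -9.6 2.9 0 0 0.3;0.2 6.6 -12 3.7 0 0 0.37;0.2 7.9 -14.2 4.5 0 0 0.44;0.2 9 -16.2 5.3 0 0 0.5;0.2 9.7 -17.5 6.5 0 0 0.53;0.2 9.9 -17.8 8 0 0 0.54;0.2 9.9 -17.8 9.7 0 0 0.54;0.2 9.9 -17.8 11.2 0 0 0.54;0.2 9.9 -17.8 12.6 0 0 0.54;0.2 9.9 -17.8 13.5 0 0 0.54;0.2 9.9 -17.8 13.9 0 0 0.54;0.2 9.9 -17.8 14 0 0 0.54;0.2 9.9 -17.8 14 0 0 0.54"
}}

```text
time_s: 10.87
eef_pos: [451.2, -283.1, 35.8]
ee_rot: [0.0, -0.035, 0.999, -0.0]
force: [-0.3, -0.6, -1.1]
grip_width: 0.381
grip_force: 60.0
```

```bash
python3 - <<'E'
from h import *
np.set_printoptions(precision=1,suppress=True)
p=sense()["eef_pos"]; print(p,sense()["grip_force"],sense()["ee_rot"])
t=capture("top"); s=capture("side")
f=np.array([np.cos(.07),np.sin(.07),0])
for cam in("top","side"):
  for l,P in(("reader",p-[0,0,10]),("reader_window",p+80*f+[0,0,12]),("jar_barcode",np.array([610.6,-272.4,48]))):
    print(cam,l,"expect",proj(cam,P),[(round(r["score"],2),np.round(r["xy"],1),atz(cam,r["xy"],P[2])) for r in spot_point(cam,l)[:1]])
a=cv2.resize(t[110:260,350:500],(400,400),interpolation=cv2.INTER_CUBIC)
q=proj("side",p+80*f).astype(int); x,y=q-50; print(x,y); b=cv2.resize(s[y:y+100,x:x+100],(400,400),interpolation=cv2.INTER_CUBIC)
save(np.hstack([a,b]),"s7")
E
```

```text
[ 451.2 -283.1   35.8] 60.0394606590271 [ 0. -0.  1. -0.]
top reader expect [441.9 227.7] [(0.97, array([444.4, 227.2]), array([ 452.2, -289.1,   25.8]))]
top reader_window expect [439.5 193. ] [(0.88, array([438.4, 193.2]), array([ 530.7, -274.8,   47.8]))]
top jar_barcode expect [434.7 160.4] [(0.81, array([437.2, 158.7]), array([ 614.7, -278.8,   48. ]))]
side reader expect [322.3 182.4] [(0.56, array([325.7, 181.9]), array([ 440.1, -287.4,   25.8]))]
side reader_window expect [297.  176.6] [(0.65, array([298.1, 176.1]), array([ 527.4, -282.3,   47.8]))]
side jar_barcode expect [271.3 177.4] []
247 130
```

View pics/s7.png

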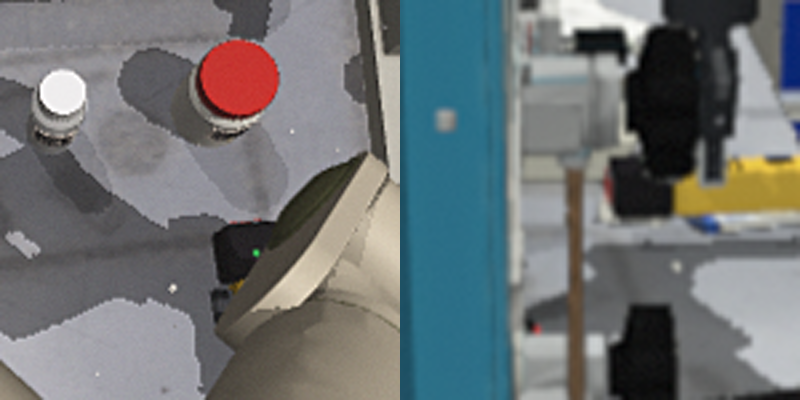

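The top crop shows the head's window pointing at the jar, with the sticker at about (225,130), i.e. pixel (434,159), where I expected it. The side crop shows the reader level, so I'll hold here.

{"api": "step_arm", "payload": {
  "commands": "0.2 0 0 0 0 0 0;0.2 0 0 0 0 0 0;0.2 0 0 0 0 0 0;0.2 0 0 0 0 0 0;0.2 0 0 0 0 0 0;0.2 0 0 0 0 0 0;0.2 0 0 0 0 0 0;0.2 0 0 0 0 0 0;0.2 0 0 0 0 0 0;0.2 0 0 0 0 0 0;0.2 0 0 0 0 0 0;0.2 0 0 0 0 0 0;0.2 0 0 0 0 0 0;0.2 0 0 0 0 0 0;0.2 0 0 0 0 0 0;0.2 0 0 0 0 0 0;0.2 0 0 0 0 0 0;0.2 0 0 0 0 0 0;0.2 0 0 0 0 0 0;0.2 0 0 0 0 0 0"
}}

```text
time_s: 12.93
eef_pos: [451.1, -282.8, 35.5]
ee_rot: [-0.0, -0.035, 0.999, -0.0]
force: [-0.9, 0.2, -1.1]
grip_width: 0.377
grip_force: 60.0
```

{"api": "step_arm", "payload": {
  "commands": "0.2 0 0 0 0 0 0;0.2 0 0 0 0 0 0;0.2 0 0 0 0 0 0;0.2 0 0 0 0 0 0;0.2 0 0 0 0 0 0;0.2 0 0 0 0 0 0;0.2 0 0 0 0 0 0;0.2 0 0 0 0 0 0;0.2 0 0 0 0 0 0;0.2 0 0 0 0 0 0"
}}

```text
time_s: 13.77
eef_pos: [451.0, -282.8, 35.5]
ee_rot: [0.0, -0.035, 0.999, 0.0]
force: [0.5, 0.0, -1.2]
grip_width: 0.375
grip_force: 60.0
```

```bash
python3 -c "
from h import *
goal([451,-283,130],184)
goal([443,277,130],198)
goal([443,277,17],198)"
```

```text
goal [ 0.01 -0.02 -9.45] [0. 0. 0.] t 13.7667
goal [-3.12 55.89 -9.45] [ 0.     0.    -0.244] t 13.7667
goal [-3.12 55.89  1.85] [ 0.     0.    -0.244] t 13.7667
```

{"api": "step_arm", "payload": {
  "commands": "0.2 0 0 -0.6 0 0 0;0.2 0 0 -2 0 0 0;0.2 0 0 -4 0 0 0;0.2 0 1 -6.2 0 0 0;0.2 -0.2 3 -8 0 0 -0.01;0.2 -0.4 6 -9.2 0 0 -0.02;0.2 -0.6 9.3 -9.5 0 0 -0.04;0.2 -0.7 12.6 -9.5 0 0 -0.05;0.2 -0.9 16 -9.5 0 0 -0.07;0.2 -1.1 19.4 -9.5 0 0 -0.08;0.2 -1.3 22.8 -9.5 0 0 -0.1;0.2 -1.5 26.2 -9.5 0 0 -0.11;0.2 -1.6 29.6 -9.5 0 0 -0.13;0.2 -1.8 33 -9.5 0 0 -0.14;0.2 -2 36.4 -9.5 0 0 -0.16;0.2 -2.2 39.6 -9.5 0 0 -0.17;0.2 -2.4 42.4 -9.5 0 0 -0.19;0.2 -2.5 44.4 -9.5 0 0 -0.2;0.2 -2.5 45.2 -9.5 0 0 -0.2;0.2 -2.5 45.2 -9.5 0 0 -0.2"
}}

```text
time_s: 15.43
eef_pos: [444.0, 170.9, 130.8]
ee_rot: [0.0, -0.136, 0.991, 0.0]
force: [0.1, -0.1, -1.4]
grip_width: 0.378
grip_force: 60.1
```

```bash
python3 -c "
from h import *
print(sense()['grip_force'])
goal([443,277,60],198)
goal([443,277,17],198)"
```

```text
60.0556218624115
goal [-2.75 10.24  7.08] [-0.     0.    -0.042] t 15.4333
goal [-2.75 10.24 11.38] [-0.     0.    -0.042] t 15.4333
```

{"api": "step_arm", "payload": {
  "commands": "0.2 -0.3 1 0 0 0 -0.01;0.2 -0.8 3 0 0 0 -0.02;0.2 -1.5 5.5 0 0 0 -0.03;0.2 -2.2 8 0 0 0 -0.04;0.2 -2.6 9.6 0 0 0 -0.042;0.2 -2.7 10.2 0.5 0 0 -0.042;0.2 -2.7 10.2 2 0 0 -0.042;0.2 -2.7 10.2 4 0 0 -0.042;0.2 -2.7 10.2 6 0 0 -0.042;0.2 -2.7 10.2 7.8 0 0 -0.042;0.2 -2.7 10.2 9.2 0 0 -0.042;0.2 -2.7 10.2 10.2 0 0 -0.042;0.2 -2.7 10.2 10.8 0 0 -0.042;0.2 -2.7 10.2 11.1 0 0 -0.042;0.2 -2.7 10.2 11.3 0 0 -0.042;0.2 -2.7 10.2 11.3 0 0 -0.042;0.2 -2.7 10.2 11.3 0 0 -0.042"
}}

```text
time_s: 16.85
eef_pos: [443.4, 275.4, 18.0]
ee_rot: [0.0, -0.155, 0.988, 0.0]
force: [0.9, -0.3, -1.7]
grip_width: 0.382
grip_force: 60.1
```

{"api": "step_arm", "payload": {
  "commands": "0.2 0 0 0.1 0 0 0;0.2 0 0 0.1 0 0 0;0.2 0 0 0.2 0 0 0;0.2 0 0 0.2 0 0 0"
}}

```text
time_s: 17.18
eef_pos: [443.3, 275.5, 16.1]
ee_rot: [0.0, -0.156, 0.988, 0.0]
force: [-1.6, -0.6, 4.4]
grip_width: 0.377
grip_force: 60.7
```

```bash
python3 - <<'E'
from h import *
np.set_printoptions(precision=1,suppress=True)
p=sense()["eef_pos"]; print(p, sense()["force"],sense()["grip_force"])
s=capture("side"); w=capture("wrist"); x0,y0=290,170; c=cv2.resize(s[y0:y0+140,x0:x0+140],(400,400),interpolation=cv2.INTER_CUBIC)
save(np.hstack([c,cv2.resize(w[60:320,190:450],(400,400))]),"s8")
for cam,l in(("side","reader"),("side","reader_window"),("wrist","pad")): print(l,[(r["xy"],atz(cam,r["xy"],{"reader":6,"reader_window":28,"pad":0}[l])) for r in spot_point(cam,l)[:2]])
E
```

```text
[443.3 275.5  16.1] [-1.6 -0.6  4.4] 60.67792296409607
reader [([348.7, 273.2], array([444.2, 268.9,   6. ]))]
reader_window [([317.1, 272.6], array([515.1, 302.7,  28. ]))]
pad [([53.6, 168.7], array([465.3,  62.5,   0. ]))]
```

View pics/s8.png

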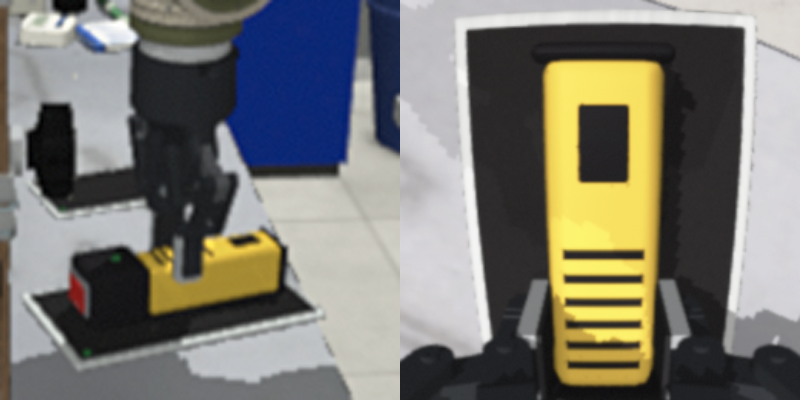

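Both crops show the reader lying flat and centred on the large pad, and the wrist force shows contact. Releasing and lifting clear.

{"api": "step_arm", "payload": {
  "commands": "0.5 0 0 0 0 0 0;0.6 0 0 0 0 0 0;0.8 0 0 0 0 0 0;1 0 0 0 0 0 0;1 0 0 0 0 0 0;1 0 0 0 0 0 0;1 0 0 0 0 0 0;1 0 0 -0.5 0 0 0;1 0 0 -2 0 0 0;1 0 0 -5 0 0 0;1 0 0 -8 0 0 0;1 0 0 -11 0 0 0;1 0 0 -13 0 0 0;1 0 0 -14 0 0 0;1 0 0 -14 0 0 0;1 0 0 -14 0 0 0"
}}

```text
time_s: 18.77
eef_pos: [442.8, 275.3, 154.8]
ee_rot: [-0.0, -0.155, 0.988, -0.0]
force: [-0.5, -0.3, -0.4]
grip_width: 1.001
grip_force: 0.0
```

```bash
python3 - <<'E'
from h import *
np.set_printoptions(precision=1,suppress=True)
s=capture("side"); m=camera_model("wrist"); w=capture("wrist"); print(sense()["eef_pos"],sense()["grip_force"])
for l,z in(("reader",6),("reader_window",28),("pad",0)):
  for c in("wrist","side"): print(c,l,[(round(r["score"],2),atz(c,r["xy"],z)) for r in spot_point(c,l)[:2]])
E
```

```text
[442.4 275.1 153.9] 0.0
wrist reader [(0.88, array([441.3, 271.8,   6. ]))]
side reader [(0.71, array([438.9, 281. ,   6. ]))]
wrist reader_window [(0.55, array([519.4, 298.8,  28. ]))]
side reader_window [(0.61, array([517.6, 300.4,  28. ]))]
wrist pad [(0.77, array([467.7,  58.3,   0. ]))]
side pad [(0.9, array([464.2,  57.7,   0. ])), (0.68, array([451.8, 285. ,   0. ]))]
```

The reader is at about (441,275) with the pad's middle at about (444,277), and the gripper is clear.

```bash
python3 -c "
from rig import *
print(finish_job())"
```

```text
the job is handed in; nothing more can be done
None
```

The reader was held about 8 cm in front of the red-lidded jar's barcode for roughly 3 s, then laid flat on the middle of its pad and released, and the job was handed in at about 19 s (no verdict was returned).

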